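Clock the nest ring of a welder's rotary table

ROBOT

A 6-joint arm with a two-finger parallel gripper is mounted at the origin on the work surface. World frame = base frame: x ahead of the robot, y to its left, z up, the work surface at z = 0. Lengths are in mm, angles in degrees, forces in N, time in s.
With the tool pointing down it reaches from about 325 to 925 mm from the base axis. Payload 3.1 kg.
Tool frame: the origin (TCP) lies at the very end of the fingers, on their centre line; the grasp point (between the pads) lies grasp_offset behind it (grasp_offset is the distance from the TCP to the grasp point, in mm); z points along the fingers, y is the line along which they close (so a half turn about z gives the same grasp; the last joint's range is limited). The gripper opens to 85 mm and grips with 20 to 120 N. Pads are 22 mm wide; open, the fingers measure 114 mm over their backs; the gripper's body (76 mm by 85 mm) begins 54 mm behind the grasp point. The pads swing forward as they close: fully open they stand 13 mm farther back than shut.
Start: joints at [57.227, 12.427, 92.441, -0, 75.132, -6.429], TCP at [277.34, 560.109, 231.3] pointing down, gripper open.
Joint ranges: [-157.48, 157.48], [-44.54, 120.13], [17.64, 146.25], [-64.5, 244.5], [7.68, 150.69], [-147.95, 147.95]. Speed limits (degrees/s): [159.86, 159.86, 180, 180, 180, 180].

INTERFACE

Orientations are given as [roll, pitch, yaw] about the fixed x, y, z axes, in that order (R = Rz(yaw) Ry(pitch) Rx(roll)).
In Python, from station import * gives the robot as it stands. Calls block until the motion is done:
- goto(position, orientation): joint-space move of the TCP to a pose.
- move_l(position, attitude=None, speed=150): straight line of the TCP; attitude=None keeps the orientation; speed is the mean speed in mm/s.
- move_j(angles): joint-space move.
- grip(opening, squeeze=None): finger opening in mm; squeeze is the grip in N (None keeps the last); returns when the fingers have stopped.
- wait(seconds).
- solve_ik(position, orientation): joint angles nearest the present ones, or None.
- get_obs(): the state.
- get_image(name): name is "side" or "top" or "wrist"; returns the picture (480x640x3 uint8, red, green, blue); there is no depth.
- get_calibration(name): a dict with "fx", "fy", "cx", "cy" (pixels), "D" ([k1, k2, p1, p2, k3] as OpenCV has them; the pictures are not rectified), "R" (3x3) and "t" (3): a world point X has camera coordinates R X + t; the wrist camera has in their place "mount" (4x4, takes a point from camera to tool coordinates, whose origin is the TCP and whose axes are the flange's). Camera axes: x right, y down, z forward; pixel columns grow to the right and rows downward; lengths in mm; the calibration is good to about 2 mm. A picture is of the moment at which its call begins: read the wrist's pose just before it. get_calibration takes no time and is no camera call.
A pose or a line that the arm cannot do raises Unreachable and nothing moves.
- sign_off(): hands the job in; it is judged then, once.
Trained networks look in the newest picture that a camera, given by its name, has taken for a name from the list of things; names that differ only in an ending like _2 or _b are one class to them, and where a whole thing is asked for, a point or a joint stands for the part that bears it (a point fixed in the world has none). Each returns a list of dicts, best first, with "score" (0 to 1); they miss things now and then, are a little off and sometimes report something else, mostly with a low value. They report only what shows in the picture. A call takes as long as a camera call.
- spot_in(name, camera): "extent" ([centre column, centre row, width, height] in pixels, round what is visible of it).
- regions_of(name, camera): "region" (480x640 bool, what is visible of it) and "extent" ([centre column, centre row, width, height] in pixels, round what is visible of it).
The state is a dict: "t": time; "joint_pos": joint angles; "qvel": joint speeds; "effort": joint torques, N m; "tcp_pos": TCP position; "ee_rot": TCP orientation; "wrist_force": force on the tool from outside, world axes, zero at the start; "moment": the same for the moment, N m; "grip_width": finger opening in mm; "grip_force": force on a finger pad.
Only numpy, scipy, OpenCV 4.12 (cv2) and the standard library are available. Lean on these libraries where they do the work, as an engineer would, in place of code of your own. Each camera call takes 0.05 s, during which the arm holds its last target. There are 200 camera calls.

TASK

The nest ring on the rotary table has been clamped a little off-centre and has to be clocked. Push the dial indicator's slide in, never pushing on the gauge itself, until it is fully home against its stop and the plunger bears on the ring's rim; then turn the table and find with the needle first the lowest and then the highest spot of the rim. Leave the table standing with the highest spot right at the plunger, the slide still home, and the loose things round about left alone.

Things in the scene. Friction and masses are not known exactly. Their poses are not given: they have to be found in the camera images.
- fixture: the whole fixture, fixed to the bench: a steel base plate 240 x 430 x 16 mm. Origin under the middle of the plate; its long side runs along the fixture's y axis, z up. The turntable's spindle stands at y = -100 mm, x = 0; the gauge slide lies along the line x = 0 at y = 0 to +205 mm.
- spindle (a point): point on the turntable's vertical axis, 83 mm above the bench. From below: aluminium faceplate 190 mm across (top 50 mm up); aluminium nest ring 160 mm across (50 to 75 mm up), its plain round rim 4 mm off the spindle axis in an unknown direction; steel clamp plate 110 mm across (75 to 83 mm up); a low bolt head in the middle (to 90 mm up).
- knob_grip (a point): middle of the turntable's black cylindrical knob, 24 mm across and 38 mm tall (90 to 128 mm above the bench; this point is 110 mm up), standing upright on the clamp plate 42 mm from the spindle axis. The knob spins freely on its own stud, so it can be held and led round the spindle without turning the hand. About 2.5 N at the knob turns the table; it stays where it is left.
- turntable (a joint): angle of the turntable (rad), growing anticlockwise seen from above, without limit, any number of turns. At 0 the knob lies on the +y side of the spindle in the fixture's frame (towards the indicator). The number tells nothing about where the ring is high.
- post_grip (a point): grip point on the slide's upright steel post, 20 mm across, 46 to 96 mm above the bench (this point is 81 mm up), at the rear end of the slide, x = 0 in the fixture's frame; at fixture y = 135 mm when the slide is home and up to 180 mm when it is pulled back. The dial case begins 17 mm in front of the post (towards the ring).
- slide (a joint): travel of the indicator's slide (m): 0 pulled right back, 0.045 home against the stop. Pushed by its upright post. It moves towards the ring, along the fixture's -y. It takes about 8 N to push, 11 N with the plunger on the rim, and stays where it is left.
- needle (a joint): needle on the dial (rad), clockwise from above: 0 with the plunger free, pointing at the broad zero mark on the plunger's side; one turn (6.283) per 10 mm of plunger travel. With the slide home the plunger is always on the rim, 62 mm above the bench, and the needle swings as the cosine of the turntable's angle between about 0.70 and 5.66, once per turn of the table.
- dial: the indicator's round case, white face up, 80 mm across, 51 to 78 mm above the bench, carried on the slide with its middle 67 mm in front of the post (towards the ring); its stem and plunger point at the ring. Origin on the case's axis at bench height. A delicate gauge: do not push on it.
- hex_key: bystander: L-shaped hexagon key, long leg 100 mm, short leg 30 mm, 8 mm thick, lying on the base plate beside the slide. Origin near the middle of the long leg, underside.
- clamp_strap: bystander: slotted steel clamp strap 90 x 24 x 12 mm, lying on the base plate on the other side of the slide. Origin at its middle, underside.
- mallet: bystander: rubber mallet 250 mm long with a wooden handle, lying on the bench to the right of the fixture. Origin at its middle, underside.
- adapter: bystander: black power adapter 96 x 48 x 30 mm on the bench. Origin at its middle, underside.
- shell_tray: bystander: blue plastic tray 200 x 140 x 45 mm with six black housings. Origin at its middle, underside.
- screwdriver: bystander: screwdriver 190 mm long, black handle, lying on the bench. Origin at its middle, underside.
- spray_can: bystander: can 58 mm across, 170 mm tall, standing. Origin at the middle of its underside.
- spare_horn: bystander: spare aluminium welding horn, stepped round bar 64 mm across at the foot, 135 mm tall, standing. Origin at the middle of its underside.

How it is judged (in metres and radians):
On the way, in this order (a step that is already met when the one before it is completed fails the run):
1. the slide is fully home against its stop and the plunger is pressed in by the rim (value of joint slide above 0.0442 m and value of joint needle above 0.5 rad), for 0.2 s.
2. with the slide home, the lowest spot of the rim comes past the plunger (value of joint slide above 0.0442 m and value of joint needle below 0.95 rad), for 0.1 s.
At the end, for the whole second after the job is handed in: The slide is home within 0.8 mm, the table is at rest (below 0.05 rad/s), and the needle stands above 5.50 rad, that is within about 0.25 mm of its highest reading: the rim's highest spot faces the plunger within about 20 degrees (value of joint slide above 0.0442 m and value of joint needle above 5.5 rad and velocity of joint turntable between -0.05 and 0.05 rad/s); the robot touches nothing.
It fails at once if the indicator's case is pushed hard by the hand (contact force between any of the fingers, the arm and dial above 8 N).
It fails at once if a bystander is shoved more than 40 mm (distance of any of hex_key, clamp_strap, mallet, adapter, shell_tray, screwdriver, spray_can, spare_horn from where it was at the start of the episode above 0.04 m).
It also fails if it takes over 64 s, if anything falls off the work surface, if the arm or the gripper's body presses on something with over 40 N, if the wrist force passes 120 N, or if a joint passes its speed limit or range.

## Working session

There is one attempt and no reset: what is moved stays moved. The work goes in short steps, each a Python script; the robot and the scene stay as the last script left them, time stands still between calls to the robot, and variables do not carry over. Pictures are saved under pics/ and viewed, at most 10 in all, crops included, and the job is handed in when it is done.

```bash
mkdir -p pics; ls; python3 - <<'E'
from station import *
import cv2
o=get_obs();print(o)
for c in("top","side"):
    im=get_image(c);cv2.imwrite(f"pics/{c}0.png",im[:,:,::-1])
    k=get_calibration(c);print(c,k)
    for n in("fixture","dial","knob_grip","post_grip","hex_key","clamp_strap","mallet","spray_can","spare_horn"):
        print(n,[(round(d["score"],2),[round(float(x)) for x in d["extent"]]) for d in spot_in(n,c)[:2]])
E
```

```text
pics
{'t': 0.0, 'joint_pos': array([ 5.72285222e+01,  1.24770621e+01,  9.25307129e+01, -5.69577299e-04,
        7.51321303e+01, -6.42864186e+00]), 'qvel': array([-0.12890299,  0.07999225, -0.00551221, -0.00546997,  0.03281843,
        0.06515253]), 'effort': array([ 1.33924226e-03, -3.96858144e+01, -3.03847539e+01, -1.36904323e-04,
        9.87676758e-03,  7.89685863e-07]), 'tcp_pos': array([276.8671365 , 559.39910485, 229.94462021]), 'ee_rot': array([-1.79860913e+02, -1.51178892e-02,  1.53657293e+02]), 'wrist_force': array([-0.27135745, -0.41122519, -0.18518697]), 'moment': array([-0.00635002,  0.01827109, -0.0077955 ]), 'grip_force': 0.0, 'grip_width': 85.53346027383232}
top {'fx': 587.9336947991139, 'fy': 587.9336947991139, 'cx': 325.71096255319827, 'cy': 239.03533550403884, 'D': array([0.04371515, 0.        , 0.        , 0.        , 0.        ]), 'R': array([[ 2.79008095e-03, -9.99995969e-01,  5.26660565e-04],
       [-9.76582665e-01, -2.83805334e-03, -2.15123786e-01],
       [ 2.15124414e-01,  8.58851989e-05, -9.76586647e-01]]), 't': array([ -40.05308686,  521.74711743, 1398.723
[... 591 characters left out ...]
372393,  0.        ,  0.        ,  0.        ,  0.        ]), 'R': array([[ 0.99522338, -0.09702082,  0.01083477],
       [-0.06622425, -0.75249343, -0.65526177],
       [ 0.07172713,  0.65141431, -0.75532418]]), 't': array([-537.75983981,   60.6060809 , 1228.62895911])}
fixture [(0.89, [332, 269, 122, 161])]
dial [(0.69, [345, 224, 28, 34]), (0.67, [333, 270, 126, 161])]
knob_grip [(0.46, [332, 256, 6, 17])]
post_grip [(0.61, [346, 220, 37, 58]), (0.57, [345, 222, 26, 35])]
hex_key [(0.59, [319, 225, 15, 32])]
clamp_strap [(0.74, [346, 218, 36, 57]), (0.57, [372, 235, 6, 28])]
mallet [(0.85, [276, 397, 130, 47])]
spray_can [(0.86, [395, 379, 39, 66])]
spare_horn [(0.69, [359, 448, 40, 48])]
```

```bash
python3 - <<'E'
import cv2
a=cv2.imread("pics/top0.png")[130:330,210:430]
cv2.imwrite("pics/topc.png",cv2.resize(a,(660,600),interpolation=cv2.INTER_CUBIC))
a=cv2.imread("pics/side0.png")[175:365,255:435]
cv2.imwrite("pics/sidec.png",cv2.resize(a,None,fx=3,fy=3,interpolation=cv2.INTER_CUBIC))
E
```

```text
(no output)
```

View pics/topc.png

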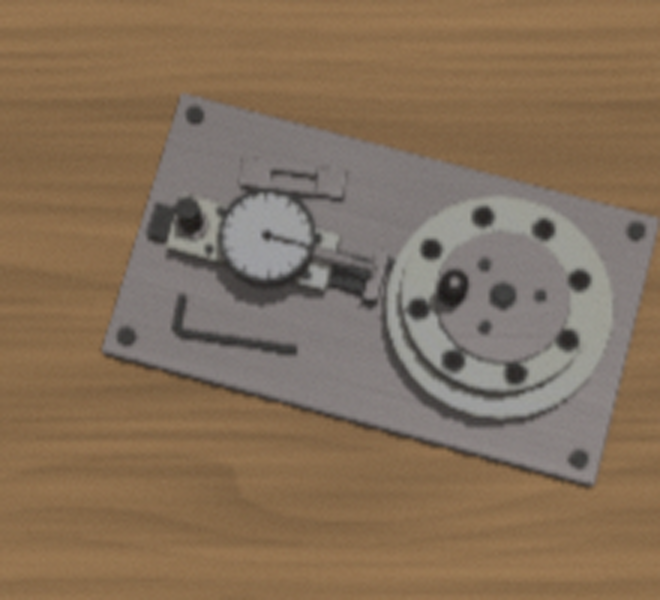

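View pics/sidec.png

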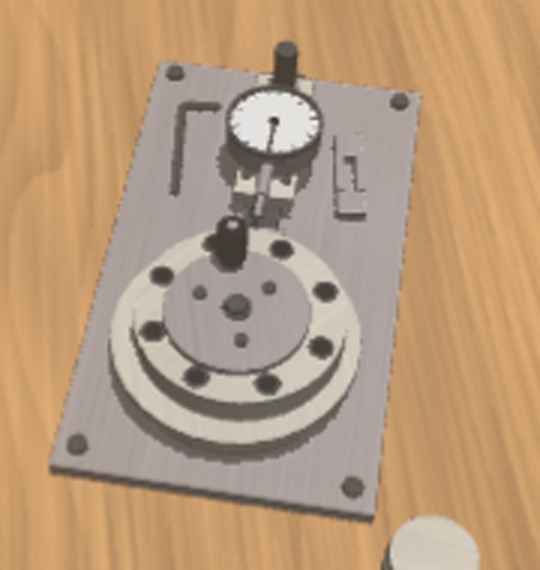

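The top crop shows the plate corners at crop pixels (182,95), (658,217), (592,486) and (103,352). The bolt head is at (503,295), the knob top near (457,275), and the post top near (188,208). The side crop shows the post top at (286,47), the knob top at (232,222) and the bolt at (237,305). Next I fit the fixture pose.

```bash
cat > h.py <<'E'
from station import *
import numpy as np, cv2
from scipy.optimize import least_squares
def proj(P,c,k=None):
    k=k or get_calibration(c)
    K=np.array([[k["fx"],0,k["cx"]],[0,k["fy"],k["cy"]],[0,0,1]])
    return cv2.projectPoints(np.array(P,float).reshape(-1,1,3),cv2.Rodrigues(np.array(k["R"]))[0],np.array(k["t"],float),K,np.array(k["D"]))[0][:,0]
def W(fx,P):  # fixture->world
    P=np.array(P,float); c,s=np.cos(fx[2]),np.sin(fx[2])
    return np.c_[fx[0]+c*P[:,0]-s*P[:,1],fx[1]+s*P[:,0]+c*P[:,1],P[:,2]]
E
python3 - <<'E'
from h import *
kt,ks=get_calibration("top"),get_calibration("side")
T=np.array([(182,95),(658,217),(592,486),(103,352),(503,293),(457,275),(188,206)])/3+[210,130]
S=np.array([(160,62),(420,95),(373,519),(50,470),(237,303),(232,222),(286,45)])/3+[255,175]
# top view: up = world +x, left = world +y
ct=[(120,215,16),(120,-215,16),(-120,-215,16),(-120,215,16)]
cs=[(-120,215,16),(120,215,16),(120,-215,16),(-120,-215,16)]
def pts(p,c):
    th,s=p[3],p[4]
    return W(p,c+[(0,-100,90),(-42*np.sin(th),-100+42*np.cos(th),128),(0,180-s,96)])
f=lambda p:np.r_[(proj(pts(p,ct),"top",kt)-T).ravel(),(proj(pts(p,cs),"side",ks)-S).ravel()]
r=least_squares(f,[560,0,-.2,0,0],x_scale=[100,100,1,1,30],loss="soft_l1")
print(r.x,np.degrees(r.x[2:4]));print(f(r.x).reshape(-1,2).round(1))
np.save("fx.npy",r.x)
print(pts(r.x,ct).round(1))
print(get_calibration("wrist"),grasp_offset if "grasp_offset" in globals() else None)
E
```

```text
[ 5.69413703e+02 -6.81356572e+01 -2.65194718e-01  1.98966139e-01
  1.24834569e+01] [-15.19453812  11.39992003]
[[-0.6 -1.3]
 [ 0.6 -0.1]
 [ 0.6 -0.4]
 [-1.2 -0.5]
 [ 0.  -0. ]
 [-1.   1. ]
 [-0.9  0.2]
 [-0.6 -0.1]
 [ 0.   0.1]
 [ 0.4  0.1]
 [-1.  -0.6]
 [-0.3  1.1]
 [ 1.   2.4]
 [-0.2  1.8]]
[[ 741.6  107.9   16. ]
 [ 628.9 -307.1   16. ]
 [ 397.3 -244.2   16. ]
 [ 510.   170.8   16. ]
 [ 543.2 -164.6   90. ]
 [ 546.  -122.7  128. ]
 [ 613.3   93.5   96. ]]
{'fx': 356.3886752455925, 'fy': 356.3886752455925, 'cx': 320.9177553353194, 'cy': 233.66651131264848, 'D': array([-0.03506207,  0.        ,  0.        ,  0.        ,  0.        ]), 'mount': array([[-8.30018245e-04, -9.52195179e-01, -3.05489201e-01,
         7.71146817e+01],
       [ 9.99999308e-01, -5.35766135e-04, -1.04705416e-03,
         9.56109134e-01],
       [ 8.33329160e-04, -3.05489859e-01,  9.52194965e-01,
        -1.42944761e+02],
       [ 0.00000000e+00,  0.00000000e+00,  0.00000000e+00,
         1.00000000e+00]])} 18.700000000000003
```

```bash
cat >> h.py <<'E'
from scipy.spatial.transform import Rotation as Rot
def wcal():
    k=dict(get_calibration("wrist")); o=get_obs()
    Rt=Rot.from_euler("xyz",o["ee_rot"],degrees=True).as_matrix(); M=k["mount"]
    Rc=Rt@M[:3,:3]; c=Rt@M[:3,3]+o["tcp_pos"]
    k["R"]=Rc.T; k["t"]=-Rc.T@c; return k
def wp(x,y,z): return W(np.load("fx.npy"),[(x,y,z)])[0]
def yaw(): return np.degrees(np.load("fx.npy")[2])+90
E
python3 - <<'E'
from h import *
import pickle
o=[180,0,yaw()]
for p in [(0,170,62),(0,135,62),(0,-58,91),(0,-142,91),(42,-100,91),(-42,-100,91)]:
    for y in (0,180): print(p,y,np.round(s,0) if (s:=solve_ik(wp(*p),[180,0,yaw()-y])) is not None else None)
goto(wp(0,90,300),o)
wait(.3)
k=wcal(); im=get_image("wrist"); cv2.imwrite("pics/w1.png",im[:,:,::-1]); pickle.dump(k,open("w1.pkl","wb"))
print(get_obs()["t"],get_obs()["tcp_pos"])
E
```

```text
(0, 170, 62) 0 [ 2. 23. 99. -0. 58. 18.]
(0, 170, 62) 180 None
(0, 135, 62) 0 [ -1.  21. 101.  -0.  58.  14.]
(0, 135, 62) 180 None
(0, -58, 91) 0 [-20.  15. 106.  -0.  59.  -5.]
(0, -58, 91) 180 None
(0, -142, 91) 0 [-28.  15. 106.  -0.  59. -13.]
(0, -142, 91) 180 None
(42, -100, 91) 0 [-23.  19. 100.  -0.  61.  -8.]
(42, -100, 91) 180 None
(-42, -100, 91) 0 [-25.  10. 112.  -0.  58.  -9.]
(-42, -100, 91) 180 None
3.6 [592.99404564  19.09861478 299.96802659]
```

View pics/w1.png

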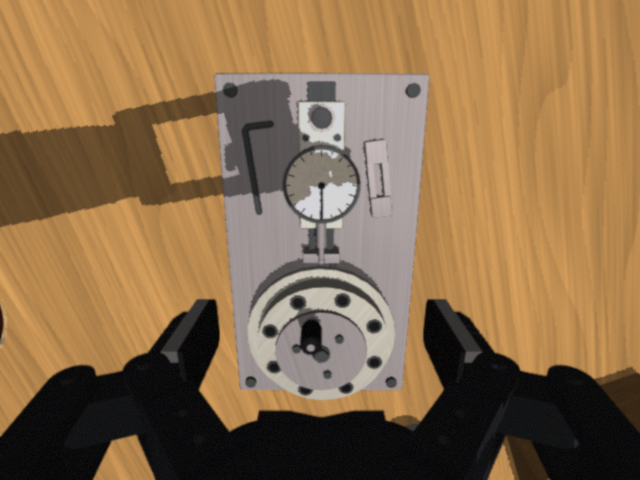

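```bash
python3 - <<'E'
from h import *
import pickle
k=pickle.load(open("w1.pkl","rb")); p0=np.load("fx.npy")
U=np.array([(216,74),(428,75),(401,388),(240,388),(321,352),(320,116)])
c=[(-120,215,16),(120,215,16),(120,-215,16),(-120,-215,16)]
pts=lambda p:W(p,c+[(0,-100,90),(0,180-p[3],96)])
f=lambda p:(proj(pts(p),"wrist",k)-U).ravel()
r=least_squares(f,[*p0[:3],p0[4]],x_scale=[100,100,1,30],loss="soft_l1")
print(r.x,np.degrees(r.x[2]));print(f(r.x).reshape(-1,2).round(1))
np.save("fx1.npy",r.x)
im=cv2.imread("pics/w1.png"); z=6
b=cv2.resize(im[255:355,230:410],None,fx=4.4,fy=4.4*1.0,interpolation=cv2.INTER_CUBIC)
t=np.linspace(0,2*np.pi,90)
for R,h in((80,75),(55,83)):
    q=proj(W(r.x,np.c_[R*np.cos(t),-100+R*np.sin(t),h+0*t]),"wrist",k)
    for u,v in (q-[230,255])*4.4+2: cv2.circle(b,(int(u),int(v)),1,(0,0,255),-1)
b=np.vstack([b]);cv2.imwrite("pics/ring.png",b)
E
```

```text
[ 5.71019787e+02 -6.43164372e+01 -2.65335167e-01  1.16433571e+01] -15.202585251439286
[[-3.5 -0.9]
 [ 0.8 -1.9]
 [ 0.7  1.9]
 [-0.4  1.8]
 [-0.4  4.5]
 [ 0.5 -0. ]]
```

View pics/ring.png

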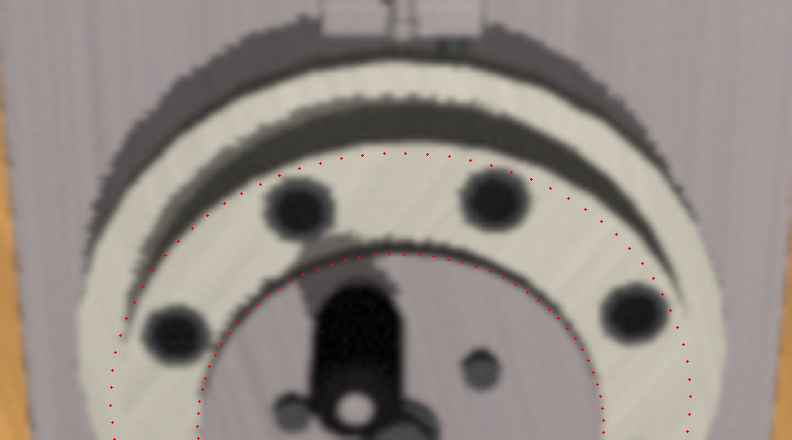

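The wrist view confirms the pose to a few mm. The post is near fixture y=168, so the slide is about 12 mm in. The ring is offset mostly towards +x, so the low spot isn't at the plunger, and pushing the slide home first is safe.

```bash
python3 - <<'E'
from h import *
a=np.load("fx.npy");b=np.load("fx1.npy")
np.save("fx.npy",[*(a[:3]+b[:3])/2,a[3],12.])
o=[180,0,yaw()]
grip(60)
goto(wp(0,168,140),o)
move_l(wp(0,168,64),speed=100)
print(get_obs()["wrist_force"],get_obs()["t"])
grip(10,60); ob=get_obs(); print(ob["grip_width"],ob["grip_force"],ob["wrist_force"],ob["tcp_pos"])
n=W(np.load("fx.npy"),[(0,-1,0)])[0]-wp(0,0,0); n/=np.linalg.norm(n)
f0=ob["wrist_force"]
move_l(wp(0,144,64),speed=60)
y=144
while y>124:
    y-=1; move_l(wp(0,y,64),speed=30); ob=get_obs(); f=-(ob["wrist_force"]-f0)@n
    print(y,round(f,1),end="; ")
    if f>28: break
wait(.3);ob=get_obs();print(ob["wrist_force"],ob["tcp_pos"],ob["t"])
cv2.imwrite("pics/t2.png",get_image("top")[:,:,::-1])
E
```

```text
[ 0.08394795  0.16106043 -0.01046409] 5.6333
18.685618660880962 58.651202917099 [-2.97590315  0.70453009  5.87327273] [614.19545101  96.12450572  64.99537302]
143 6.5; 142 6.4; 141 7.9; 140 9.6; 139 8.9; 138 9.1; 137 9.9; 136 8.3; 135 9.3; 134 10.3; 133 9.1; 132 10.8; 131 14.3; 130 16.3; 129 19.6; 128 22.5; 127 25.4; 126 27.5; 125 31.1; [ 6.38625681 29.33163539 -1.30681681] [605.87047316  65.39330132  65.03556518] 11.6833
```

```bash
python3 - <<'E'
from h import *
ob=get_obs();F=np.load("fx.npy")
c,s=np.cos(F[2]),np.sin(F[2]); d=ob["tcp_pos"][:2]-F[:2]; print("fixture xy of post",c*d[0]+s*d[1],-s*d[0]+c*d[1])
p=-s*d[0]+c*d[1]
grip(60); move_l(wp(0,p,150),speed=200)
# shift fixture so post is at y=135
e=wp(c*d[0]+s*d[1],p,0)-wp(0,135,0); print(e)
F[:2]+=e[:2]; np.save("fx.npy",F)
wait(.2); k=wcal(); im=get_image("wrist"); cv2.imwrite("pics/w2.png",im[:,:,::-1])
print(proj([wp(0,135,96),wp(0,68,78),wp(0,-100,90)],"wrist",k),get_obs()["t"])
a=get_image("top");cv2.imwrite("pics/top3.png",a[:,:,::-1])
q=proj([wp(0,68,78)],"top")[0];print(q)
x,y=q.astype(int)
b=cv2.resize(a[y-30:y+30,x-30:x+50,::-1],None,fx=6,fy=6,interpolation=cv2.INTER_CUBIC)
w=cv2.resize(im[:,:,::-1],(480,360)); 
cv2.imwrite("pics/v3.png",np.hstack([w[:,80:400],cv2.resize(b,(480,360))]))
E
```

```text
fixture xy of post -0.10551416847973627 136.39417574834846
[0.26368041 1.37307389 0.        ]
[[321.71377948 259.12252506]
 [321.82123174 338.95147003]
 [321.84114372 520.46189658]] 13.0417
[309.82927486 210.80730647]
```

View pics/v3.png

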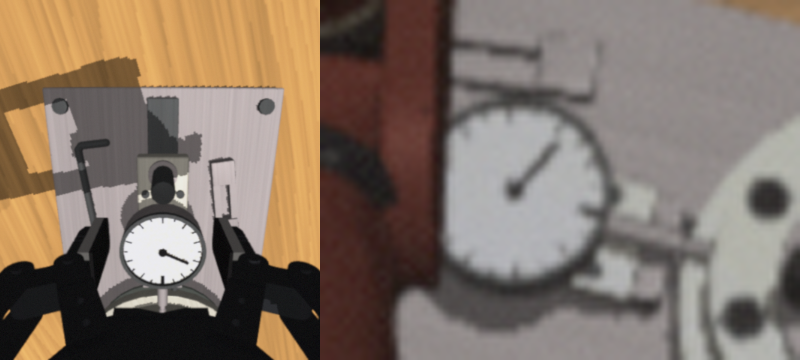

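The needle reads about 297° clockwise from zero, or 5.2 rad, in both views. Combined with the ring offset towards +x, the highest spot should be about 35° anticlockwise of here and the lowest about 145° clockwise. Next I lead the knob clockwise, reading the needle by program.

```bash
cat >> h.py <<'E'
def needle(cam, save=None):
    im=get_image(cam); k=get_calibration(cam)
    g=cv2.cvtColor(im,cv2.COLOR_RGB2GRAY).astype(np.float32)
    t=np.radians(np.arange(0,360,3.)); rr=np.arange(2,33,1.5)
    A,Rr=np.meshgrid(t,rr,indexing="ij")
    def samp(dx,dy): # cw from -y seen from above: -y -> -x -> +y
        F=np.load("fx.npy")
        q=proj(W(F,np.c_[(dx-Rr*np.sin(A)).ravel(),(68+dy-Rr*np.cos(A)).ravel(),np.full(A.size,78.)]),cam,k).astype(np.float32)
        return cv2.remap(g,q[:,0].reshape(A.shape),q[:,1].reshape(A.shape),cv2.INTER_LINEAR)
    best=max(((dx,dy) for dx in range(-8,9,2) for dy in range(-8,9,2)),key=lambda d:(samp(*d)*Rr).sum())
    s=samp(*best); m=s[:,(rr>7)&(rr<24)].mean(1); m=cv2.GaussianBlur(np.r_[m,m,m][:,None],(1,5),0)[120:240,0]
    i=int(m.argmin()); w=np.clip(np.median(m)-m,0,None); j=(np.arange(-4,5)+i)
    off=(w[j%120]*np.arange(-4,5)).sum()/w[j%120].sum()
    return round(np.radians(3*(i+off))%(2*np.pi),2), round(float(np.median(m)-m.min())), best
def kp(th,z,r=42): t=np.radians(th); return wp(-r*np.sin(t),-100+r*np.cos(t),z)
def fxy(p):
    F=np.load("fx.npy");c,s=np.cos(F[2]),np.sin(F[2]);d=p[:2]-F[:2];return np.array([c*d[0]+s*d[1],-s*d[0]+c*d[1]])
def th_now():
    x,y=fxy(get_obs()["tcp_pos"]); return np.degrees(np.arctan2(-x,y+100)),np.hypot(x,y+100)
def lead(a,b,step=15,read=True,speed=70):
    n=max(1,int(np.ceil(abs(b-a)/step)))
    for t in np.linspace(a,b,n+1)[1:]:
        move_l(kp(t,93),speed=speed); o=get_obs()
        print(round(t),np.round(th_now(),1),o["wrist_force"].round(1),round(o["grip_width"],1),round(o["t"],1),*( [needle("top"),needle("side")] if read else []))
        if np.linalg.norm(o["wrist_force"])>40: print("force!"); break
E
python3 - <<'E'
from h import *
print(needle("top"),needle("side"))
move_l(kp(13,170),[180,0,yaw()],speed=250)
move_l(kp(13,93),speed=100)
print(get_obs()["wrist_force"])
grip(10,25); print(get_obs()["grip_width"],get_obs()["wrist_force"],get_obs()["t"],needle("top"),needle("side"))
lead(13,-17)
cv2.imwrite("pics/top4.png",get_image("top")[:,:,::-1]);cv2.imwrite("pics/side4.png",get_image("side")[:,:,::-1])
E
```

```text
(np.float64(5.01), 60, (0, -6)) (np.float64(5.24), 104, (0, 0))
[-0.38647127 -0.18818813 -0.06497526]
23.096871288703177 [-3.00906439  2.9090525   4.56187986] 15.4667 (np.float64(5.13), 59, (-2, -2)) (np.float64(1.62), 3, (8, 8))
-2 [-5.5 42.1] [ 4.5 -1.2  0.3] 23.4 15.9 (np.float64(4.53), 53, (0, -2)) (np.float64(1.57), 2, (8, 8))
-17 [-19.  42.] [ 1.5 -1.6  3.2] 23.0 16.3 (np.float64(4.05), 56, (-2, -2)) (np.float64(1.1), 2, (0, 8))
```

```bash
python3 - <<'E'
from h import *
lead(-17,-152)
E
```

```text
-32 [-33.   41.9] [ 1.9 -2.4  7. ] 23.5 16.8 (np.float64(3.46), 53, (-2, -2)) (np.float64(1.04), 2, (-8, 8))
-47 [-48.   41.8] [ 1.2 -3.2  6.2] 23.3 17.2 (np.float64(2.77), 65, (-2, -2)) (np.float64(6.28), 18, (-8, 8))
-62 [-62.9  41.7] [ 0.1 -2.   6.9] 23.7 17.6 (np.float64(2.1), 64, (-2, -2)) (np.float64(0.09), 21, (-8, 0))
-77 [-78.   41.6] [-1.3 -2.4  7.6] 23.4 18.0 (np.float64(1.52), 63, (-2, -2)) (np.float64(6.24), 23, (-8, -2))
-92 [-93.1  41.6] [-0.4 -2.9  8.1] 22.9 18.4 (np.float64(1.1), 66, (-2, -2)) (np.float64(6.26), 25, (-8, -2))
-107 [-108.3   41.6] [-1.3 -1.7  8.4] 23.1 18.8 (np.float64(0.77), 64, (-2, -2)) (np.float64(3.25), 14, (-8, -2))
-122 [-123.5   41.6] [-3.  -2.7  8.6] 22.9 19.2 (np.float64(0.63), 60, (-2, -2)) (np.float64(2.56), 3, (-8, -6))
-137 [-138.7   41.6] [-3.3 -1.8  9.3] 23.2 19.6 (np.float64(0.67), 58, (-2, -2)) (np.float64(3.14), 2, (-8, -8))
-152 [-153.9   41.7] [-3.  -0.5  9.6] 23.2 20.1 (np.float64(0.85), 58, (-2, -2)) (np.float64(2.51), 3, (8, -8))
```

The low is near -128° at 0.63, so the slide is home. The high should be at about +51°, so I lead the knob back there.

```bash
python3 - <<'E'
from h import *
lead(-152,15,read=False,step=17,speed=90)
lead(15,51,step=12); lead(51,69,step=9)
E
```

```text
-135 [-133.3   41.6] [3.2 2.3 6.5] 23.1 20.4
-119 [-116.4   41.5] [2.7 2.  6.8] 23.1 20.7
-102 [-99.6  41.6] [1.6 2.4 7.9] 23.5 21.0
-85 [-82.9  41.6] [0.7 3.1 8.8] 23.3 21.3
-68 [-66.1  41.7] [-0.6  1.9  9.3] 23.3 21.6
-52 [-49.4  41.8] [-0.8  2.7  9.6] 23.2 21.9
-35 [-32.5  41.9] [-1.9  1.8 11.1] 23.5 22.1
-18 [-15.9  42.1] [-3.2  1.5 10.7] 23.3 22.4
-2 [ 0.8 42.2] [-3.5  0.2 11.5] 22.9 22.7
15 [17.3 42.3] [-4.4  0.2 12.2] 23.0 23.0
27 [28.2 42.4] [-1.9 -0.8  9.5] 23.3 23.3 (np.float64(5.44), 58, (-2, -2)) (np.float64(1.62), 129, (8, 8))
39 [40.1 42.4] [-1.5 -0.  10.4] 23.2 23.6 (np.float64(5.59), 55, (-2, -2)) (np.float64(0.89), 153, (8, 8))
51 [52.1 42.5] [-2.5 -1.5 10.2] 23.1 24.0 (np.float64(5.64), 61, (-2, -2)) (np.float64(1.21), 82, (8, 4))
60 [60.6 42.4] [-0.5 -0.6  8.6] 23.4 24.4 (np.float64(5.6), 57, (-2, -2)) (np.float64(6.19), 65, (8, 2))
69 [69.5 42.5] [-1.  -1.1  8.3] 23.3 24.7 (np.float64(5.54), 60, (-2, -2)) (np.float64(5.79), 67, (4, 0))
```

```bash
python3 - <<'E'
from h import *
lead(69,52,step=9); wait(.3)
grip(60); move_l(kp(52,190),speed=120); wait(.3)
print(needle("top"),needle("side"))
move_l(kp(52,250),speed=200)
# clear view from wrist above the dial
move_l(wp(0,100,250),speed=250); wait(.3); print(needle("side"),get_obs()["t"])
im=get_image("wrist"); cv2.imwrite("pics/w5.png",im[:,:,::-1])
E
```

```text
60 [60.2 42.5] [0.6 1.2 8.7] 23.6 25.1 (np.float64(5.6), 56, (-2, -2)) (np.float64(6.28), 60, (8, 2))
52 [51.6 42.4] [0.7 0.8 7.8] 23.3 25.4 (np.float64(5.64), 58, (-2, -2)) (np.float64(1.21), 81, (8, 4))
(np.float64(5.61), 58, (-2, -2)) (np.float64(1.79), 23, (2, -4))
(np.float64(5.66), 105, (0, -2)) 29.275
```

View pics/w5.png

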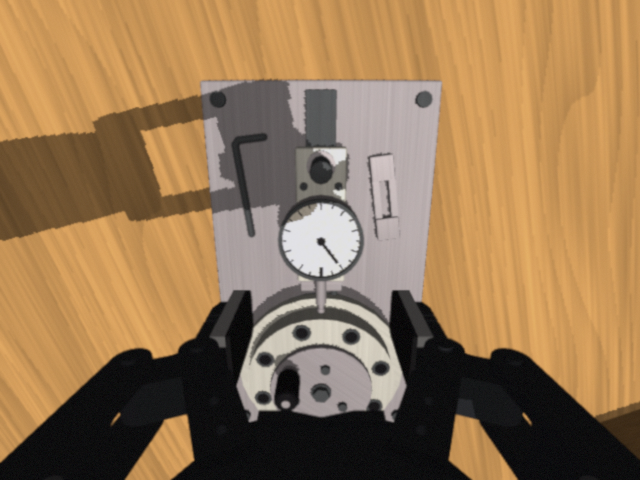

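The dial is at (321,240) and the needle tip at (337,262), about 36° short of a full turn, or 5.65 rad. The hand is clear and the bystanders are in place, so I hand it in.

```bash
python3 -c "
from station import *
print(sign_off())"
```

```text
the job is handed in; nothing more can be done
None
```

The job is handed in: the slide was pushed against its stop, the needle passed its lowest reading (about 0.63 rad), and the table was left with the needle at about 5.65 rad, its highest; the hand is clear and the hex key and clamp strap look unmoved, but no verdict came back.

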